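# Scrub the stain beakers on the wash carousel

### The job

Stand every beaker on the counter upright in a well of the wash carousel while it is at its loading detent, then swing the carousel a quarter turn so that it clicks in at the wash detent with the wells over the steel drip tray. Taking the beakers from palest to darkest (white, yellow, blue), scrub each one there with the long brush: down to the bottom, up until its tip is just below the rim, and down to the bottom again. Then stand the brush back in its pot and swing the carousel back to the loading detent with all the beakers still in their wells, leaving the jar, slide box and timer where they are.

Things in the scene. Friction and masses are not known exactly. Their poses are not given: they have to be found in the camera images.
- beaker_white: Open white plastic laboratory beaker standing mouth up on the counter: straight round, outer diameter 60, height 80, wall 3, floor 5 thick (bore 54 wide), about 110 g. Origin: centre of its underside; z up through the mouth. There may be two or three beakers in all; an absent one has no pose.
- beaker_yellow: Open yellow plastic laboratory beaker standing mouth up on the counter: straight round, outer diameter 60, height 80, wall 3, floor 5 thick (bore 54 wide), about 110 g. Origin: centre of its underside; z up through the mouth. There may be two or three beakers in all; an absent one has no pose.
- beaker_blue: Open blue plastic laboratory beaker standing mouth up on the counter: straight round, outer diameter 60, height 80, wall 3, floor 5 thick (bore 54 wide), about 110 g. Origin: centre of its underside; z up through the mouth. There may be two or three beakers in all; an absent one has no pose.
- brush: Long upright beaker brush, 190 in all, about 90 g, standing bristles down in its pot. Origin: centre of the flat bristle tip; z runs up along the shaft. Stiff round bristle head 40 in diameter from 0 to 66, steel shaft 8 in diameter from 66 to 115, orange handle 18 in diameter from 115 to 190 (grip it from above by the handle, about 155 up).
- pot_in (a point): Centre of the inner floor of the fixed round steel brush pot, 6 above the counter, z up. The pot is 65 high, bore 56, outer diameter 64 (foot 84).
- deck (a joint): Angle of the white round deck (diameter 270, top 32 above the counter), rad, growing clockwise seen from above. 0 = loading detent (wells beside the green strip), 1.571 = wash detent (wells over the steel drip tray). A stop at each; an over-centre weight pulls it to the nearer one and holds it there with 0.1 N m (balance at 0.785); light friction.
- axis (a point): Point on the deck's axis at the height of its top face, fixed to the station: y points to the loading side (where the wells are at deck angle 0), x to the drip-tray side (where they are at 1.571). The steel drip tray, 16 high, reaches 177 from the axis along x and 155 to each side.
- post_top (a point): Top of the upright handle post by which the carousel is swung, fixed on the deck across from the middle well, 113 from the axis. Round, 16 in diameter, steel with a red top, 86 high above the deck; its top is 118 above the counter. It can be pinched from above and led round the axis.
- well0 (a point): Floor centre of one of the three wells, on the deck's top face 32 above the counter, z up. A well is a blue ring on the deck: bore 69, outer diameter 77, 22 high; it takes one beaker of any colour. The wells lie 85 from the axis, 60 degrees apart, on one half of the deck, and turn with it.
- well1 (a point): Floor centre of one of the three wells, on the deck's top face 32 above the counter, z up. A well is a blue ring on the deck: bore 69, outer diameter 77, 22 high; it takes one beaker of any colour. The wells lie 85 from the axis, 60 degrees apart, on one half of the deck, and turn with it. This is the middle one.
- well2 (a point): Floor centre of one of the three wells, on the deck's top face 32 above the counter, z up. A well is a blue ring on the deck: bore 69, outer diameter 77, 22 high; it takes one beaker of any colour. The wells lie 85 from the axis, 60 degrees apart, on one half of the deck, and turn with it.
- wash0 (a point): Fixed point over the drip tray, at the height of the deck's top face: where the floor centre of well0 stands when the deck is at the wash detent. A beaker is scrubbed while it stands in a well there (within 15).
- wash1 (a point): Fixed point over the drip tray, at the height of the deck's top face: where the floor centre of well1 stands when the deck is at the wash detent. A beaker is scrubbed while it stands in a well there (within 15).
- wash2 (a point): Fixed point over the drip tray, at the height of the deck's top face: where the floor centre of well2 stands when the deck is at the wash detent. A beaker is scrubbed while it stands in a well there (within 15).
- stain_jar: Amber jar with a black cap, 52 in diameter, 85 high, origin under its centre. Not part of the job.
- slide_box: Flat blue box of slides, 110 x 85 x 24, origin under its centre. Not part of the job.
- timer: Small white timer, 75 x 45 x 18, origin under its centre. Not part of the job.
Mind the look-alikes: they are no part of the job. What is shaped like the beaker_white but green or purple is not meant.

How it is judged:
By the outcome, as a careful person would: the job done as asked, in the order asked, and still so for the second after the job is handed in, with the robot touching nothing.
Of beaker_white, beaker_yellow, beaker_blue only 2 to 3 are there at a start; the rules pass over those that are not, and their reading is None.
At some moment in a run one of beaker_white, beaker_yellow, beaker_blue may be knocked a few centimetres aside while the robot is not near it.
It also fails if it takes over 210 s, if anything falls off the work surface, if the arm or the gripper's body presses on something with over 40 N, if the wrist force passes 120 N, or if a joint passes its speed limit or range.

### The arm

A 7-joint arm with a two-finger parallel gripper is mounted at the origin on the work surface. World frame = base frame: x ahead of the robot, y to its left, z up, the work surface at z = 0. Lengths are in m, angles in rad, forces in N, time in s.
With the tool pointing down it reaches from about 0.4 to 0.9 m from the base axis. Payload 5.6 kg.
Tool frame: the origin (TCP) lies at the very end of the fingers, on their centre line; the grasp point (between the pads) lies 19 mm behind it (ctrl.tcp_to_grasp is the distance from the TCP to the grasp point, in m); z points along the fingers, y is the line along which they close (so a half turn about z gives the same grasp; the last joint's range is limited). The gripper opens to 92 mm and grips with 3 to 60 N. Pads are 20 mm wide; open, the fingers measure 128 mm over their backs; the gripper's body (75 mm by 189 mm) begins 69 mm behind the grasp point.
Start: joints at [-0.043, 0.468, -0.012, 1.603, 0.006, 1.071, -0.056], TCP at [0.65, -0, 0.215] pointing down, gripper open.
Joint ranges: [-2.53, 2.53], [-0.31, 2.02], [-1.57, 1.55], [0.28, 2.44], [-1.29, 4.43], [0.15, 1.84], [-2.92, 2.92]. Speed limits (rad/s): [2.57, 2.57, 3.14, 3.14, 3.14, 3.14, 3.14].

### API

Orientations are given as a 3x3 rotation matrix whose columns are the frame's x, y, z axes.
In Python, from cell import ctrl, gripper_to, optics, workorder gives the robot as it stands. The module is installed in compiled form; this text tells all that it offers. Calls block until the motion is done:
- ctrl.movep(position, orientation): joint-space move of the TCP to a pose.
- ctrl.movel(position, frame=None, max_speed=0.15, stop_force=None): straight line of the TCP; frame=None keeps the orientation; max_speed is the mean speed in m/s. With stop_force (N) it stops when the force on the tool has changed by that much, and returns True; else False.
- ctrl.move_j(angles): joint-space move.
- gripper_to(opening, squeeze=None): finger opening in m; squeeze is the grip in N (None keeps the last); returns when the fingers have stopped.
- ctrl.sleep(seconds).
- ctrl.inverse_kinematics(position, orientation): joint angles nearest the present ones, or None.
- ctrl.observe(): the state.
- optics.camera(name): name is "scene" or "side" or "wrist"; returns (picture, depth): 480x640x3 uint8, red, green, blue; 480x640 float32, m along the optical axis (not along the pixel's ray), 0 where there is no reading.
- optics.camera_info(name): a dict with "intrinsics" (3x3 intrinsics, pixels), "pose" (4x4, takes a point from camera to world coordinates); the wrist camera has in their place "hand_eye" (4x4, takes a point from camera to tool coordinates, whose origin is the TCP and whose axes are the flange's). Camera axes: x right, y down, z forward; pixel columns grow to the right and rows downward; lengths in m; the calibration is good to about 2 mm. A picture is of the moment at which its call begins: read the wrist's pose just before it. camera_info takes no time and is no camera call.
A pose or a line that the arm cannot do raises ctrl.IKError and nothing moves.
- workorder.hand_in(): hands the job in; it is judged then, once.
The state is a dict: "t": time; "joints": joint angles; "joint_velocities": joint speeds; "joint_torque": joint torques, N m; "tcp_pos": TCP position; "tool_rot": TCP orientation; "force": force on the tool from outside, world axes, zero at the start; "torque": the same for the moment, N m; "grip_width": finger opening in m; "finger_force": force on a finger pad.
Only numpy, scipy, OpenCV 4.12 (cv2) and the standard library are available. Lean on these libraries where they do the work, as an engineer would, in place of code of your own. Each camera call takes 0.05 s, during which the arm holds its last target. There are 200 camera calls.

## Working session

There is one attempt and no reset: what is moved stays moved. The work goes in short steps, each a Python script; the robot and the scene stay as the last script left them, time stands still between calls to the robot, and variables do not carry over. Pictures are saved under pics/ and viewed, at most 14 in all, crops included, and the job is handed in when it is done.

```bash
mkdir -p pics; ls; python3 - <<'E'
from cell import ctrl, gripper_to, optics, workorder
import cv2,numpy as np
for n in ["scene","side"]:
    p,d=optics.camera(n); cv2.imwrite(f"pics/{n}0.png",p[:,:,::-1]); np.savez(f"{n}0.npz",p=p,d=d)
    i=optics.camera_info(n); print(n,np.round(i["intrinsics"],1).tolist(),np.round(i["pose"],3).tolist(),(d>0).mean())
print(np.round(optics.camera_info("wrist")["hand_eye"],3).tolist()); o=ctrl.observe(); print(o["t"],o["tool_rot"],ctrl.tcp_to_grasp)
E
```

```text
pics
scene [[454.1, 0.0, 318.3], [0.0, 454.1, 232.1], [0.0, 0.0, 1.0]] [[0.824, 0.46, -0.33, 0.872], [0.566, -0.681, 0.465, -0.432], [-0.011, -0.57, -0.822, 0.93], [0.0, 0.0, 0.0, 1.0]] 0.9960188802083333
side [[600.5, 0.0, 315.0], [0.0, 600.5, 237.1], [0.0, 0.0, 1.0]] [[0.918, -0.3, 0.261, 0.134], [-0.397, -0.685, 0.611, -0.902], [-0.004, -0.665, -0.747, 1.259], [0.0, 0.0, 0.0, 1.0]] 0.995859375
[[-0.0, -0.971, -0.238, 0.067], [1.0, -0.0, -0.0, -0.0], [0.0, -0.238, 0.971, -0.17], [0.0, 0.0, 0.0, 1.0]]
0.1 [[ 5.14633657e-05  9.99998804e-01 -1.54577926e-03]
 [ 9.99999993e-01 -5.16212524e-05 -1.02100781e-04]
 [-1.02180454e-04 -1.54577399e-03 -9.99998800e-01]] 0.0187
```

View pics/scene0.png

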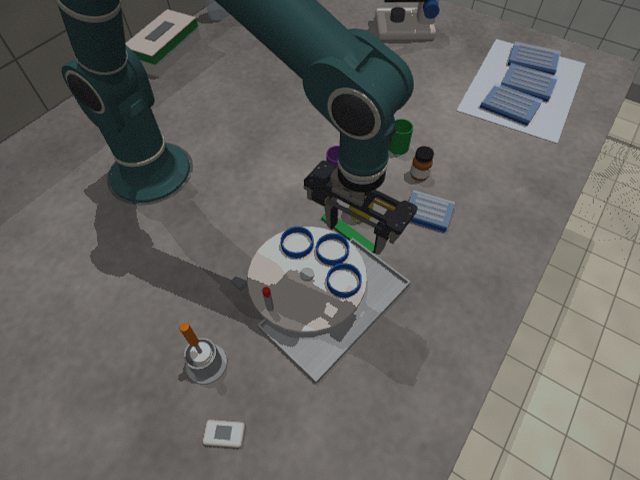

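View pics/side0.png

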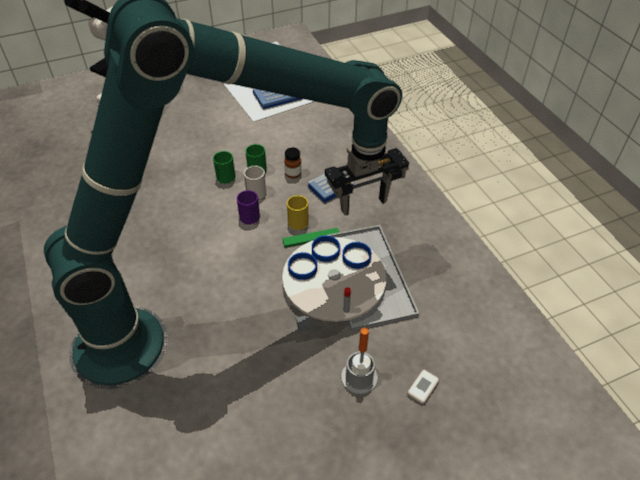

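The scene view shows an empty carousel at the loading detent, with the brush pot at (205,358) and the timer at (223,433). The side view shows the white beaker at (255,183) and the yellow at (297,212), among two green and one purple look-alikes. The arm hides part of the scene, so I'll move it aside and measure.

```bash
python3 - <<'E'
from cell import ctrl, gripper_to, optics, workorder
import cv2,numpy as np
q=list(ctrl.observe()["joints"]); q[0]=1.9; ctrl.move_j(q)
for n in ["scene","side"]:
    p,d=optics.camera(n); np.savez(f"{n}1.npz",p=p,d=d)
    c=p[100:400,150:550] if n=="scene" else p[120:420,180:580]
    cv2.imwrite(f"pics/{n}1.png",cv2.resize(c[:,:,::-1],None,fx=2,fy=2,interpolation=cv2.INTER_CUBIC))
print(ctrl.observe()["t"])
E
```

```text
3.925
```

View pics/scene1.png

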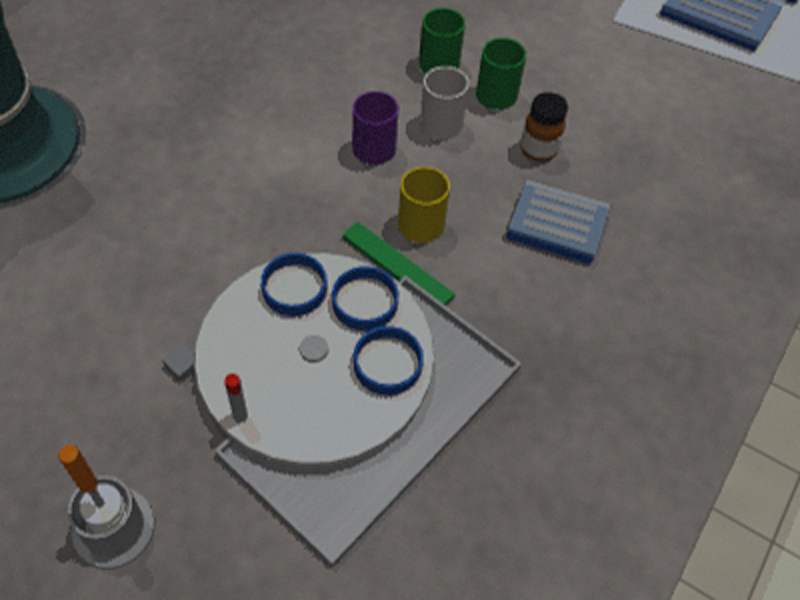

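View pics/side1.png

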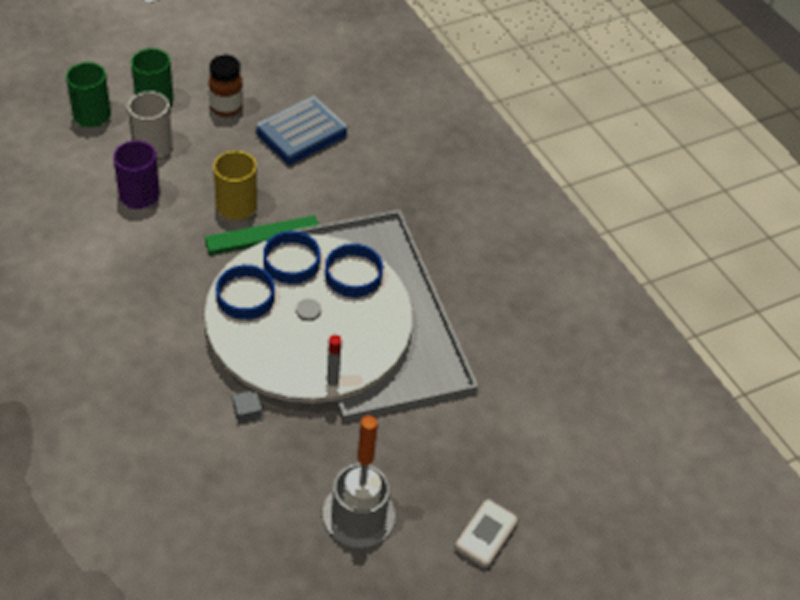

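Both views show two target beakers, white and yellow, and no blue one. Rims in the scene crop: white (446,83), yellow (425,189). In the side crop: white (150,105), yellow (236,166). Next I'll triangulate these, then check them against depth.

```bash
cat > vis.py <<'E'
import numpy as np,cv2
from cell import optics
from scipy.optimize import least_squares
I={n:optics.camera_info(n) for n in("scene","side")}
def tri(a,b):
    P=[];
    for n in("scene","side"):
        K=I[n]["intrinsics"];T=np.linalg.inv(I[n]["pose"]);P.append(K@T[:3])
    X=cv2.triangulatePoints(P[0],P[1],np.float64(a).reshape(2,1),np.float64(b).reshape(2,1))[:,0];return X[:3]/X[3]
def cloud(n,d):
    K=I[n]["intrinsics"];v,u=np.mgrid[:480,:640]
    X=np.stack([(u-K[0,2])*d/K[0,0],(v-K[1,2])*d/K[1,1],d],-1)
    W=X@I[n]["pose"][:3,:3].T+I[n]["pose"][:3,3];W[d==0]=np.nan;return W
def circ(p,r=None):
    c0=p.mean(0)
    if r: s=least_squares(lambda c:np.hypot(*(p-c).T)-r,c0,loss="soft_l1",f_scale=.002);return s.x,np.median(abs(s.fun))
    s=least_squares(lambda c:np.hypot(*(p-c[:2]).T)-c[2],[*c0,.03],loss="soft_l1",f_scale=.002);return s.x,np.median(abs(s.fun))
E
python3 - <<'E'
from vis import *
sc={"white":(446,83),"yellow":(425,189),"wA":(294,279),"wB":(365,293),"wC":(389,355),"post":(233,380),"brush":(69,453),"axis":(314,347),"pot":(101,503)}
sd={"white":(150,105),"yellow":(236,166),"wA":(245,287),"wB":(292,253),"wC":(354,266),"post":(335,340),"brush":(369,424),"axis":(308,308),"pot":(361,487)}
R={}
for k in sc:
    R[k]=tri((150+sc[k][0]/2,100+sc[k][1]/2),(180+sd[k][0]/2,120+sd[k][1]/2)); print(k,R[k].round(4))
hs={"white":.08,"yellow":.08,"wA":.054,"wB":.054,"wC":.054,"post":.118,"brush":.196,"axis":.034,"pot":.065}
rad={"white":(.0285),"yellow":.0285,"wA":.0365,"wB":.0365,"wC":.0365,"pot":.030,"post":.0,"brush":.0}
for n in("scene","side"):
    z=np.load(n+"1.npz");W=cloud(n,z["d"]).reshape(-1,3);W=W[~np.isnan(W).any(1)]
    for k in rad:
        h=np.hypot(*(W[:,:2]-R[k][:2]).T); m=(h<(rad[k]or .008)+.012)&(abs(W[:,2]-hs[k])<.006)
        if rad[k]: m&=h>rad[k]-.012
        p=W[m]
        if len(p)<4: print(n,k,len(p));continue
        c,e=circ(p[:,:2],rad[k]) if rad[k] else (p[:,:2].mean(0),0)
        print(n,k,len(p),c.round(4),round(e,4),"z95",np.percentile(p[:,2],95).round(4))
a=R["axis"][:2]
for k in("wA","wB","wC","post"): v=R[k][:2]-a;print(k,np.hypot(*v).round(4),np.degrees(np.arctan2(v[1],v[0])).round(1))
E
```

```text
white [0.4862 0.3662 0.0795]
yellow [0.5547 0.2023 0.0753]
wA [0.4901 0.0179 0.0499]
wB [0.5697 0.0471 0.05  ]
wC [ 0.6359 -0.0049  0.0482]
post [ 0.5382 -0.1472  0.1124]
brush [ 0.4963 -0.3106  0.1902]
axis [ 0.556  -0.0354  0.0341]
pot [ 0.4943 -0.3102  0.0616]
scene white 138 [0.4852 0.368 ] 0.0011 z95 0.0834
scene yellow 146 [0.5536 0.2026] 0.0009 z95 0.0833
scene wA 237 [0.4913 0.0165] 0.001 z95 0.057
scene wB 255 [0.5703 0.0463] 0.0012 z95 0.0573
scene wC 276 [ 0.6358 -0.0068] 0.0013 z95 0.0571
scene pot 281 [ 0.4949 -0.3113] 0.0015 z95 0.0695
scene post 50 [ 0.5391 -0.149 ] 0 z95 0.1216
scene brush 86 [ 0.4987 -0.3106] 0 z95 0.1983
side white 65 [0.4842 0.3641] 0.0015 z95 0.0817
side yellow 71 [0.5518 0.1992] 0.0014 z95 0.0821
side wA 148 [0.4902 0.0136] 0.0017 z95 0.0566
side wB 132 [0.5686 0.0432] 0.0015 z95 0.056
side wC 145 [ 0.6339 -0.0099] 0.0014 z95 0.0554
side pot 209 [ 0.4936 -0.3132] 0.0019 z95 0.0702
side post 27 [ 0.537  -0.1517] 0 z95 0.1189
side brush 50 [ 0.4961 -0.3133] 0 z95 0.197
wA 0.0848 141.0
wB 0.0837 80.6
wC 0.0855 20.9
post 0.1132 -99.0
```

Everything agrees to about 3 mm, and the well radius (about 85 mm), the 60° spacing and the post radius (113 mm) match the text. I'll refine with the wrist camera over the yellow beaker, the wells and the white beaker, and locate their neighbours.

```bash
cat > rob.py <<'E'
from cell import ctrl, gripper_to, optics, workorder
from vis import *
def R(phi):
    c,s=np.cos(phi),np.sin(phi); return np.array([[-s,c,0],[c,s,0],[0,0,-1.]])
HE=optics.camera_info("wrist")["hand_eye"];KW=optics.camera_info("wrist")["intrinsics"]
def wrist(save=None):
    o=ctrl.observe();p,d=optics.camera("wrist")
    T=np.eye(4);T[:3,:3]=o["tool_rot"];T[:3,3]=o["tcp_pos"];T=T@HE
    v,u=np.mgrid[:480,:640];X=np.stack([(u-KW[0,2])*d/KW[0,0],(v-KW[1,2])*d/KW[1,1],d],-1)
    W=X@T[:3,:3].T+T[:3,3];W[d==0]=np.nan
    if save: cv2.imwrite(save,p[:,:,::-1])
    return p,W
def ring(W,c,r,h,tol=.005,band=.012):
    w=W.reshape(-1,3);w=w[~np.isnan(w).any(1)]
    d=np.hypot(*(w[:,:2]-np.array(c)[:2]).T);m=(abs(d-r)<band)&(abs(w[:,2]-h)<tol);p=w[m]
    if len(p)<10: return None,len(p),0,0
    x,e=circ(p[:,:2],r);return x,len(p),e,np.median(p[:,2])
def go(x,y,z,phi): ctrl.movep(np.array([x,y,z]),R(phi))
E
python3 - <<'E'
from rob import *
for k,a,b in [("purple",(375,103),(136,152)),("greenL",(442,22),(88,73)),("greenR",(502,51),(152,59)),("jar",(548,102),(225,65))]:
    print(k,tri((150+a[0]/2,100+a[1]/2),(180+b[0]/2,120+b[1]/2)).round(3))
go(.486,.33,.27,0); p,W=wrist("pics/w_white.png"); print("white",ring(W,(.485,.366),.0285,.08))
go(.554,.17,.27,0); p,W=wrist(); print("yellow",ring(W,(.553,.202),.0285,.08))
go(.565,-.03,.27,0); p,W=wrist("pics/w_wells.png"); np.save("Ww.npy",W)
for k,c in [("A",(.4907,.015)),("B",(.5694,.0447)),("C",(.6348,-.0084))]: print(k,ring(W,c,.0365,.054,.005,.008))
print(ctrl.observe()["t"],ctrl.observe()["joints"])
E
```

```text
purple [0.433 0.275 0.088]
greenL [0.423 0.461 0.086]
greenR [0.521 0.453 0.087]
jar [0.617 0.398 0.087]
white (array([0.48488825, 0.36834208]), 630, np.float64(0.0007729053233529685), np.float64(0.07938956484376233))
yellow (array([0.55324326, 0.20270693]), 613, np.float64(0.000777855219446965), np.float64(0.07942094158675495))
A (array([0.49099527, 0.01622639]), 972, np.float64(0.0010688055485382243), np.float64(0.053391958489796054))
B (array([0.56995487, 0.04613053]), 985, np.float64(0.0010588773863329862), np.float64(0.053286225407490284))
C (array([ 0.6353794 , -0.00729757]), 936, np.float64(0.0010810616672561023), np.float64(0.05324354860950209))
9.7167 [ 0.92207788  0.72365637 -1.41543161  1.69823421  0.73036183  1.3716057
 -0.61282428]
```

View pics/w_white.png

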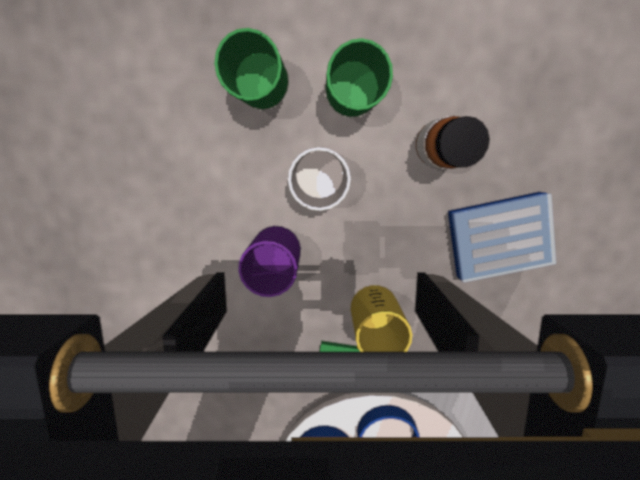

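View pics/w_wells.png

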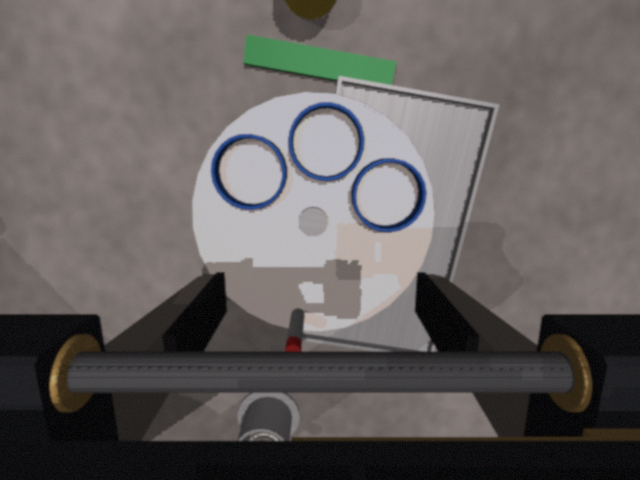

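The wrist fits agree: white (.485,.368), yellow (.553,.203), rims 79 mm high, ring tops 53 mm, and grasping along x clears the neighbours. I'll reset the arm posture and place yellow in well C and white in well A, looking again just before each grasp.

```bash
cat >> rob.py <<'E'
HOME=[-0.043,0.468,-0.012,1.603,0.006,1.071,-0.056]
def place(c,well,phi=0):
    go(c[0],c[1]-.035,.24,phi); p,W=wrist(); x,n,e,h=ring(W,c,.0285,.08,band=.02); print("seen",x,n,e,h)
    assert x is not None and n>300 and e<.002 and abs(h-.08)<.004
    gripper_to(.09); go(x[0],x[1],.13,phi)
    if ctrl.movel([x[0],x[1],.045],stop_force=8): print("hit",ctrl.observe()["tcp_pos"]); return False
    gripper_to(.05,20); o=ctrl.observe(); print("grip",o["grip_width"],o["finger_force"])
    assert abs(o["grip_width"]-.06)<.004
    ctrl.movel([x[0],x[1],.19],max_speed=.2); ctrl.movel([*well,.19],max_speed=.2); ctrl.movel([*well,.10],max_speed=.15)
    s=ctrl.movel([*well,.075],max_speed=.04,stop_force=5); print("down",s,ctrl.observe()["tcp_pos"])
    gripper_to(.08); ctrl.movel([*well,.19],max_speed=.2)
    o=ctrl.observe(); print(o["t"],o["joints"]); return True
E
python3 - <<'E'
from rob import *
ctrl.move_j(HOME)
place((.5532,.2027),(.6354,-.0073))
place((.4849,.3683),(.4910,.0162))
go(.565,-.03,.27,0); p,W=wrist("pics/w_wells2.png")
for c in [(.6354,-.0073),(.4910,.0162)]: print(ring(W,c,.0285,.112))
E
```

```text
seen [0.55315075 0.20346021] 743 0.0008066688923762805 0.07931664148421458
grip 0.06020909447250523 20.00054642558098
down True [ 0.63501913 -0.00738676  0.0771859 ]
18.5333 [-0.03188327  0.46907151 -0.01256548  1.66311298  0.00675336  1.01334489
 -0.04667044]
seen [0.48476352 0.36920104] 742 0.0008048606458605796 0.07934052414365014
grip 0.05838321478885445 20.0002273125574
down True [0.4908233  0.01625262 0.07686083]
27.4917 [-1.05765841e-01  2.32535014e-01  5.26964033e-03  2.00851812e+00
 -1.51065473e-03  9.03340551e-01 -9.95232537e-02]
(array([ 0.63423816, -0.00734732]), 811, np.float64(0.000805160431797701), np.float64(0.1112676214277955))
(array([0.49099363, 0.01607598]), 850, np.float64(0.0008277962439707711), np.float64(0.11121033355274004))
```

View pics/w_wells2.png

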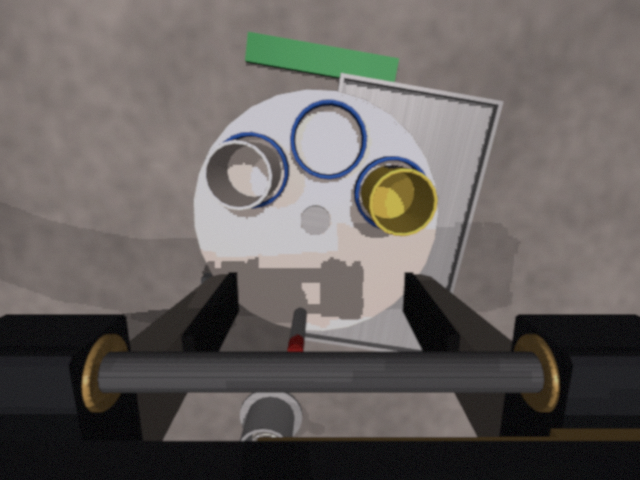

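Both beakers are seated, with rims 111 mm high. Now I'll swing the carousel by the post.

```bash
cat >> rob.py <<'E'
A,B,C=np.array([[.49100,.01623],[.56995,.04613],[.63538,-.00730]])
def _f(v): return np.concatenate([v[:2]+.085*np.array([np.cos(v[2]+s),np.sin(v[2]+s)])-w for s,w in((np.pi/3,A),(0,B),(-np.pi/3,C))])
_s=least_squares(_f,[.556,-.037,1.41]);AX=_s.x[:2];U=_s.x[2]
def post(th): a=U-th+np.pi; return AX+.113*np.array([np.cos(a),np.sin(a)]),U-np.pi/2-th
def swing(t0,t1,z=.08,n=14):
    p,f=post(t0); gripper_to(.05); go(*p,.17,f); ctrl.movel([*p,z],stop_force=10); gripper_to(.005,15)
    o=ctrl.observe(); print("grip",o["grip_width"]); assert abs(o["grip_width"]-.016)<.004
    for th in np.linspace(t0,t1,n+1)[1:]:
        p,f=post(th)
        if ctrl.movel([*p,z],R(f),max_speed=.1,stop_force=25): print("stop at",th,ctrl.observe()["force"]); break
    print("end",ctrl.observe()["force"],ctrl.observe()["tcp_pos"],p)
    gripper_to(.05); ctrl.sleep(.5); ctrl.movel([*p,.2],max_speed=.2); print(ctrl.observe()["t"])
E
python3 - <<'E'
from rob import *
print(AX,np.degrees(U),abs(_s.fun).max(),post(0),[ctrl.inverse_kinematics(np.array([*post(t)[0],.08]),R(post(t)[1])) is not None for t in(0,.8,1.571)])
swing(0,1.571)
q=list(HOME);q[0]=1.9;ctrl.move_j(HOME);ctrl.move_j(q)
p,d=optics.camera("scene");W=cloud("scene",d)
cv2.imwrite("pics/scene2.png",cv2.resize(p[100:400,150:550,::-1],None,fx=2,fy=2))
for s,n in((np.pi/3,"A"),(-np.pi/3,"C")):
    a=U-np.pi/2+s;c=AX+.085*np.array([np.cos(a),np.sin(a)]);print(n,c,ring(W,c,.0285,.112,band=.015))
E
```

```text
Traceback (most recent call last):
NameError: name '_s' is not defined
```

```bash
python3 - <<'E'
from rob import *
print(AX,np.degrees(U),post(0),[ctrl.inverse_kinematics(np.array([*post(t)[0],.08]),R(post(t)[1])) is not None for t in(0,.8,1.571)])
swing(0,1.571)
q=list(HOME);q[0]=1.9;ctrl.move_j(HOME);ctrl.move_j(q)
p,d=optics.camera("scene");W=cloud("scene",d)
cv2.imwrite("pics/scene2.png",cv2.resize(p[100:400,150:550,::-1],None,fx=2,fy=2))
for s,n in((np.pi/3,"A"),(-np.pi/3,"C")):
    a=U-np.pi/2+s;c=AX+.085*np.array([np.cos(a),np.sin(a)]);print(n,c,ring(W,c,.0285,.112,band=.015))
print(ctrl.observe()["t"])
E
```

```text
[ 0.55633242 -0.03757611] 80.74778192618105 (array([ 0.5381642 , -0.14910599]), np.float64(-0.16148166850066858)) [True, True, True]
grip 0.015629077230581438
end [-1.87390101  0.67700605  8.02899973] [ 0.44470602 -0.01903947  0.08013066] [ 0.44480624 -0.01938517]
36.4833
A [0.61011492 0.02824518] (array([0.6098716 , 0.02822393]), 177, np.float64(0.0009438590318117702), np.float64(0.11194765023075492))
C [ 0.58644408 -0.11706377] (array([ 0.5853914 , -0.11541272]), 189, np.float64(0.0007860659730660295), np.float64(0.11169625633166769))
41.6833
```

View pics/scene2.png

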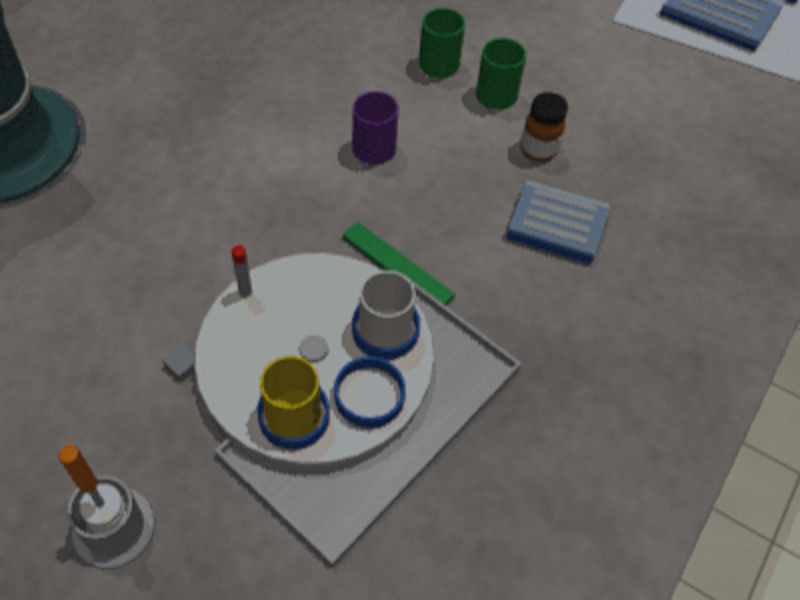

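The deck is clicked in at the wash detent, with white at crop (387,310) over A and yellow at (292,400) over C, both within 2 mm. The brush stands in its pot at crop (100,500). Next I'll measure the brush with the wrist camera and grip it.

```bash
python3 - <<'E'
from rob import *
ctrl.move_j(HOME); gripper_to(.06); go(.497,-.345,.30,0); p,W=wrist("pics/w_brush.png")
w=W.reshape(-1,3);d=np.hypot(*(w[:,:2]-[.497,-.312]).T)
for a,b in((.125,.16),(.16,.188),(.188,.205)):
    m=(d<.02)&(w[:,2]>a)&(w[:,2]<b);print(a,m.sum(),w[m].mean(0) if m.any() else 0, np.ptp(w[m],axis=0) if m.any() else 0)
print("pot",ring(W,(.4945,-.312),.030,.065,band=.008)); print(ctrl.observe()["joints"])
E
```

```text
0.125 57 [ 0.49723597 -0.30419117  0.14387045] [0.01679841 0.00809481 0.03446859]
0.16 56 [ 0.49703834 -0.30392287  0.17489616] [0.01582178 0.00541511 0.02755824]
0.188 455 [ 0.49717221 -0.31093634  0.19502835] [0.01704962 0.01742479 0.0092742 ]
pot (array([ 0.4948496 , -0.31269696]), 661, np.float64(0.0010160374983787974), np.float64(0.06431611572570167))
[ 0.46772704  0.31727851  0.10328364  1.62640095 -0.03526431  1.20040993
  0.58162611]
```

View pics/w_brush.png

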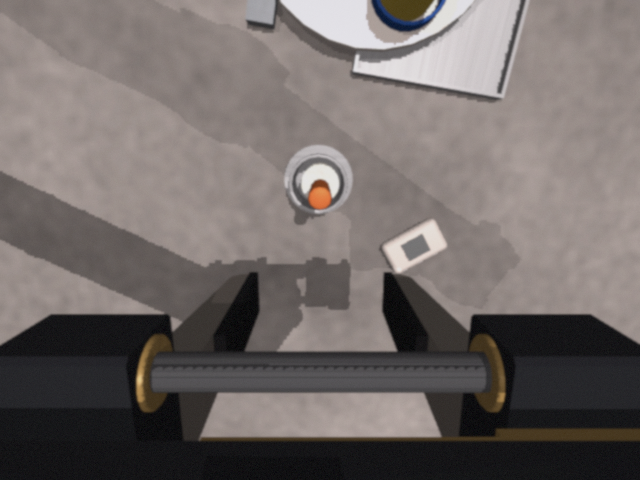

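The brush stands upright at about (.497,-.312), handle top 195 mm high, centred in the pot. I'll grip it and scrub white, then yellow.

```bash
cat > scrub.py <<'E'
from rob import *
def scrub(c):
    ctrl.movel([*c,.30],max_speed=.2); ctrl.movel([*c,.20],max_speed=.12)
    def down():
        s=ctrl.movel([*c,.170],max_speed=.04,stop_force=5); ctrl.sleep(.2); o=ctrl.observe(); print("down",s,o["tcp_pos"],o["force"]); return o["tcp_pos"][2]
    z=down(); assert abs(z-.1733)<.004,z
    ctrl.movel([*c,.1733+.067],max_speed=.08); ctrl.sleep(.2); print("up",ctrl.observe()["tcp_pos"])
    down(); ctrl.movel([*c,.30],max_speed=.2)
E
python3 - <<'E'
from scrub import *
b=(.4972,-.3118); gripper_to(.045); go(*b,.23,0)
print("hit",ctrl.movel([*b,.1423],stop_force=10)); gripper_to(.005,40); o=ctrl.observe(); print("grip",o["grip_width"],o["tcp_pos"]); assert abs(o["grip_width"]-.018)<.004
ctrl.movel([*b,.30],max_speed=.2)
scrub((.6100,.0282)); scrub((.5855,-.1158))
print(ctrl.observe()["t"],ctrl.observe()["grip_width"])
p,d=optics.camera("side"); cv2.imwrite("pics/side3.png",cv2.resize(p[120:420,180:580,::-1],None,fx=2,fy=2))
E
```

```text
hit False
grip 0.01741417106704238 [ 0.49740854 -0.31194158  0.14284236]
down True [0.60990815 0.02824182 0.17382854] [-0.19343727 -0.15846384  5.65910813]
up [0.60970777 0.0281882  0.23970174]
down True [0.60994704 0.02820956 0.17383944] [-0.33443607 -0.44681265  5.46998259]
down True [ 0.58520659 -0.11567306  0.17359335] [ 0.449067   -0.02612407  5.50149401]
up [ 0.58525634 -0.1157453   0.23973851]
down True [ 0.58546992 -0.11574543  0.17361784] [ 0.43779572 -0.45337475  5.48124502]
64.1083 0.017606113221890797
```

View pics/side3.png

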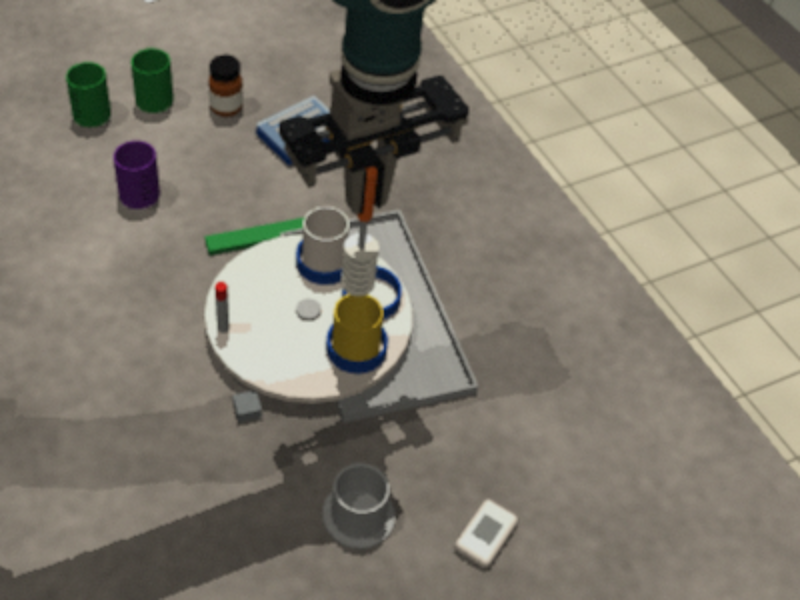

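Both scrubs reached the floor twice, with the tip 8 mm below the rim between strokes. The picture shows both beakers still in their wells, the brush held straight and the pot empty at (362,495). Now I'll return the brush and swing the carousel back.

```bash
python3 - <<'E'
from rob import *
b=(.4957,-.3123)
ctrl.movel([*b,.30],max_speed=.2); ctrl.movel([*b,.17],max_speed=.12)
print("set",ctrl.movel([*b,.1405],max_speed=.04,stop_force=4),ctrl.observe()["tcp_pos"])
gripper_to(.06); ctrl.sleep(.3); ctrl.movel([*b,.26],max_speed=.2)
ctrl.move_j(HOME)
swing(1.571,0)
q=list(HOME);q[0]=1.9;ctrl.move_j(HOME);ctrl.move_j(q)
p,d=optics.camera("scene");W=cloud("scene",d)
cv2.imwrite("pics/scene4.png",cv2.resize(p[100:400,150:550,::-1],None,fx=2,fy=2))
for c in(A,C): print(c,ring(W,c,.0285,.112,band=.015))
w=W.reshape(-1,3);m=(np.hypot(*(w[:,:2]-post(0)[0]).T)<.02)&(abs(w[:,2]-.118)<.006);print("post",w[m].mean(0),post(0)[0])
m=(np.hypot(*(w[:,:2]-b).T)<.03)&(w[:,2]>.188);print("brush top",w[m].mean(0)); print(ctrl.observe()["t"])
E
```

```text
set True [ 0.49536547 -0.31213545  0.14270586]
grip 0.015570093708284846
end [0.54820176 0.31217464 7.08821899] [ 0.53767835 -0.14827735  0.08004573] [ 0.5381642  -0.14910599]
79.3333
[0.491   0.01623] (array([0.49108316, 0.01604739]), 160, np.float64(0.0008888948780768902), np.float64(0.1117703009827628))
[ 0.63538 -0.0073 ] (array([ 0.6376611 , -0.00890936]), 173, np.float64(0.0008505742075582724), np.float64(0.11198370912362354))
post [ 0.53911216 -0.14909428  0.11840887] [ 0.5381642  -0.14910599]
brush top [ 0.49527945 -0.30999246  0.19574406]
83.8833
```

View pics/scene4.png

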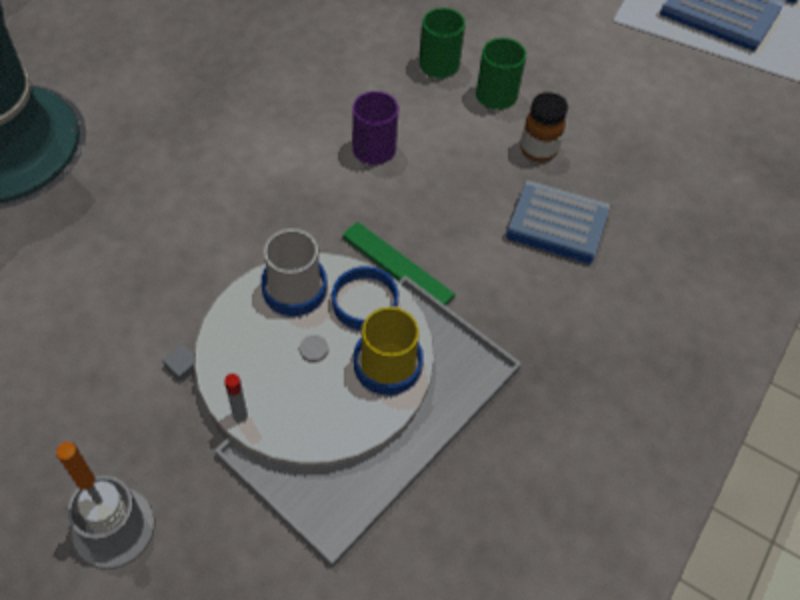

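The deck is back at the loading detent, with white at (292,270) and yellow at (389,345) in their wells. The brush stands in its pot, and the jar, slide box and look-alikes haven't moved.

```bash
python3 -c "
from cell import workorder; print(workorder.hand_in())"
```

```text
the job is handed in; nothing more can be done
None
```

The job is handed in with no verdict returned: the white and yellow beakers (no blue one was there) were scrubbed in order, the brush is back in its pot, and the carousel is at the loading detent with both beakers in their wells, after about 84 s.

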